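# Sleeve on the spindle, end cap held hole-up for glue

## Robot

A 6-joint arm with a two-finger parallel gripper is mounted at the origin on a cart in front of the work surface, level with it; the furniture and walls round the work are solid. World frame = base frame: x ahead of the robot, y to its left, z up, the work surface at z = 0. Lengths are in m, angles in rad, forces in N, time in s.
With the tool pointing down it reaches from about 0.225 to 0.725 m from the base axis. Payload 3.1 kg.
Tool frame: the origin (TCP) lies at the very end of the fingers, on their centre line; the grasp point (between the pads) lies 19 mm behind it; x points along the fingers, z is the direction in which the jaws open and shut, and the axes are right-handed (so a half turn about x gives the same grasp; the last joint's range is limited). The gripper opens to 85 mm and grips with 20 to 120 N. Pads are 22 mm wide; open, the fingers measure 114 mm over their backs; the gripper's body (76 mm by 85 mm) begins 54 mm behind the grasp point. The pads swing forward as they close: fully open they stand 13 mm farther back than shut.
Start: joints at [1.159, 0.048, 0.099, 1.622, 0, 1.443], TCP at [0.147, 0.504, 0.194] pointing down, gripper open.
Joint ranges: [-2.91, 2.91], [-0.99, 1.94], [-1.21, 1.42], [-2.12, 2.29], [-1.49, 1.47], [-3.14, 3.14]. Speed limits (rad/s): [2.79, 2.79, 3.14, 3.14, 3.14, 3.14].

## Interface

Orientations are given as a unit quaternion [x, y, z, w].
In Python, from cell import observe, read_camera, manip gives the robot as it stands.
- The arm moves only by the tool play_rows, never from a script. Its argument "targets" is one flat list of numbers, 7 for each row, row after row: the turn, a rotation vector about the tool's x, y, z in rad, then the shift along the tool's x, y, z in m, then the opening in per cent of the stroke, from 0 (shut) to 100 (fully open). In form: [ax, ay, az, tx, ty, tz, grip, ax, ay, az, tx, ty, tz, grip, ...]. A call has 1 to 8 rows; each row is the pose to reach, as a shift and turn from the pose commanded when the call began, along the tool's axes at that moment; what a row does not reach only later rows make up. A row lasts 1/8 s, in which the tool goes at most 62.5 mm and 10.7 degrees, less where a joint would pass 70% of its speed; a pose out of reach is approached as far as the arm can. A call with a gripper value outside its range is refused whole. The fingers move at their own pace and stop on an object; the grip force is fixed at half the most. Time passes only in rows, so rows that repeat a pose let the fingers close. It gives the time, the measured TCP pose, the force and the opening at its end, in the units of the state.
- observe(): the state, without advancing time (a new reading comes with each control period).
- read_camera(name): name is "side" or "top" or "wrist"; returns a dict with "image" (480x640x3 uint8, red, green, blue), "camera_matrix" (3x3 intrinsics, pixels), "pose" (4x4, takes a point from camera to world coordinates); the wrist camera has in their place "tool_from_camera" (4x4, takes a point from camera to tool coordinates, whose origin is the TCP and whose axes are the tool frame's). Camera axes: x right, y down, z forward; pixel columns grow to the right and rows downward; lengths in m; the calibration is good to about 2 mm. A picture is of the moment at which its call begins: read the wrist's pose just before it. There is no depth.
- manip.sign_off(): hands the job in, once; it reports no verdict.
The state is a dict: "time_s": time; "qpos": joint angles; "joint_velocities": joint speeds; "tau": joint torques, N m; "tool_pos": TCP position; "eef_rot": TCP orientation; "contact_force": force on the tool from outside, world axes, zero at the start; "moment": the same for the moment, N m; "finger_gap": finger opening in m.
Only numpy, scipy, OpenCV 4.12 (cv2) and the standard library are available. Lean on these libraries where they do the work, as an engineer would, in place of code of your own. Each camera call takes 0.05 s, during which the arm holds its last target.

## Task

Slide the metal sleeve over the upright spindle until it sits fully down on the wooden foot, and let go of it. Then pick up the square wooden end cap that lies on its side, find which of its two ends has the blind hole, turn it so that the hole faces straight up, and finish while still holding it like that in the gripper, still and a good hand's breadth clear of everything below, so that I can put a drop of glue in the hole. Leave the sanding block, the black pot, the glue bottle and the spring clamp where they are.

Things in the scene. Friction and masses are not known exactly. Their poses are not given: they have to be found in the camera images.
- spindle: fixed stand: plywood foot 80 x 80 x 18 mm with a round steel shaft of 18 mm diameter standing 90 mm out of its middle (shaft top, chamfered, 108 mm above the worktop). Origin at the centre of the foot's underside, on the shaft's axis; z up.
- spindle_foot (a point): point on the shaft's axis at the top face of the plywood foot, 18 mm above the worktop; the sleeve's underside comes to rest here
- sleeve: loose plain steel ring, outside diameter 44 mm, bore 22 mm right through, 30 mm high, about 90 g, standing flat on the worktop. Origin at the centre of its underside; z along its axis (up at the start).
- cap: loose square wooden block 40 x 40 x 56 mm, about 100 g, lying on a long side. A round blind hole, 22 mm across and 30 mm deep, is in the middle of one 40 x 40 end; the other end is plain. Origin at the block's centre, 20 mm above the worktop at the start; x runs along the length, out of the hole end; y, z across. The hole end points left, right, towards the robot or between, perhaps out of view.
- cap_hole (a point): centre of the mouth of the cap's blind hole, on the end face, 28 mm from the block's centre
- sanding_block: bystander: brown sanding block 60 x 99 x 23 mm lying flat; origin at its underside
- black_pot: bystander: black open pot, 81 mm across, 55 mm high; origin at its underside
- glue_bottle: bystander: glue bottle, 56 mm across, 178 mm tall, standing; origin at its underside
- spring_clamp_1: bystander: spring clamp with red handles, 52 x 107 x 20 mm, lying flat; origin at its underside
Things that resemble listed ones, but are neither listed nor needed, are in the scene too. Of the things like the cap, leave any that is blue or turquoise; of the rest the smaller one is meant.

How it is judged:
By the outcome, as a careful person would: the job done as asked, in the order asked, and still so for the second after the job is handed in, while the arm keeps its last pose, push and grip.
It also fails if it takes over 48 s, if anything falls off the work surface, if the arm or the gripper's body presses on something with over 40 N, if the wrist force passes 120 N, or if a joint passes its speed limit or range.

## Working session

There is one attempt and no reset: what is moved stays moved. The work goes in short steps, Python scripts to look and compute and a tool call to move; the robot and the scene stay as the last step left them, time stands still between calls to the robot, and variables do not carry over. Pictures are saved under pics/ and viewed, and the job is handed in when it is done.

Besides the shell and the picture viewer there is one more tool, called after ">>>" as a command line: name --argument value ..., lists and objects as JSON in quotes. play_rows: Moves the arm, as the interface text tells. Its arguments: {"type":"object","properties":{"targets":{"type":"array"}},"required":["targets"]}

```bash
ls; mkdir -p pics; python3 - <<'E'
from cell import observe, read_camera, manip
import cv2,numpy as np,json
np.set_printoptions(precision=4,suppress=True)
print(observe())
for n in ["side","top","wrist"]:
    c=read_camera(n); cv2.imwrite(f"pics/{n}0.png",c["image"][:,:,::-1])
    print(n,c["camera_matrix"],c.get("pose",c.get("tool_from_camera")))
E
```

```text
pics
{'time_s': 0.0, 'qpos': array([ 1.1592,  0.0488,  0.0976,  1.622 , -0.    ,  1.443 ]), 'joint_velocities': array([-0.0008, -0.0002, -0.0002, -0.001 , -0.0015,  0.0018]), 'tau': array([ -0.0006, -33.8777,  32.0018,   0.02  ,  -0.0001,  -0.    ]), 'tool_pos': array([0.1467, 0.5033, 0.1924]), 'eef_rot': array([-0.4247,  0.5664,  0.4239,  0.565 ]), 'contact_force': array([ 0.478 , -0.2486, -0.2247]), 'moment': array([ 0.0242, -0.0457, -0.0409]), 'finger_gap': 0.084956816836608}
side [[491.7568   0.     322.9569]
 [  0.     491.7568 232.468 ]
 [  0.       0.       1.    ]] [[ 0.9941 -0.0526  0.0944  0.3173]
 [-0.1073 -0.5832  0.8052 -0.5637]
 [ 0.0127 -0.8106 -0.5855  0.6793]
 [ 0.      0.      0.      1.    ]]
top [[604.8032   0.     309.9564]
 [  0.     604.8032 234.3517]
 [  0.       0.       1.    ]] [[-0.0097 -0.9917  0.1279  0.2831]
 [-0.9998  0.0119  0.0163  0.3429]
 [-0.0177 -0.1277 -0.9917  1.3295]
 [ 0.      0.      0.      1.    ]]
wrist [[400.8825   0.     320.4606]
 [  0.     400.8825 242.9248]
 [  0.       0.       1.    ]] [[-0.0004 -0.3026  0.9531 -0.1809]
 [ 0.0012 -0.9531 -0.3026  0.0785]
 [ 1.      0.001   0.0008 -0.0008]
 [ 0.      0.      0.      1.    ]]
```

View pics/side0.png

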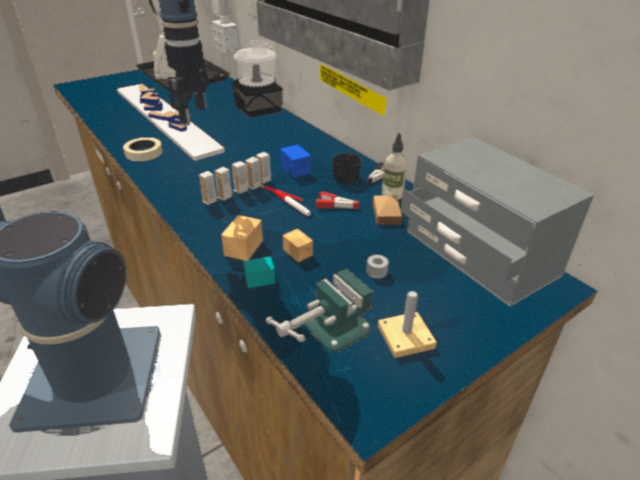

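View pics/top0.png

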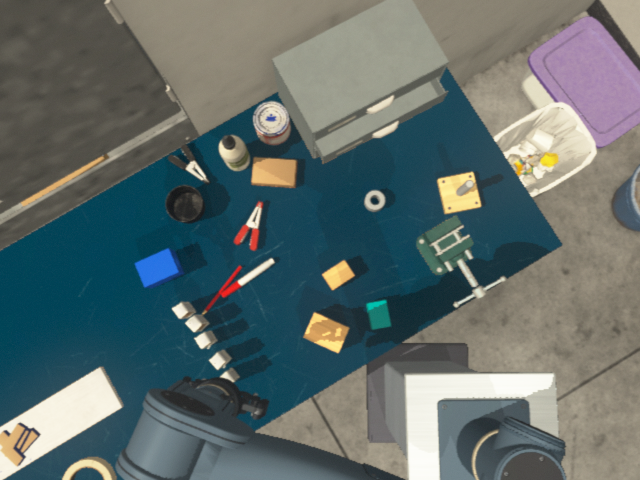

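View pics/wrist0.png

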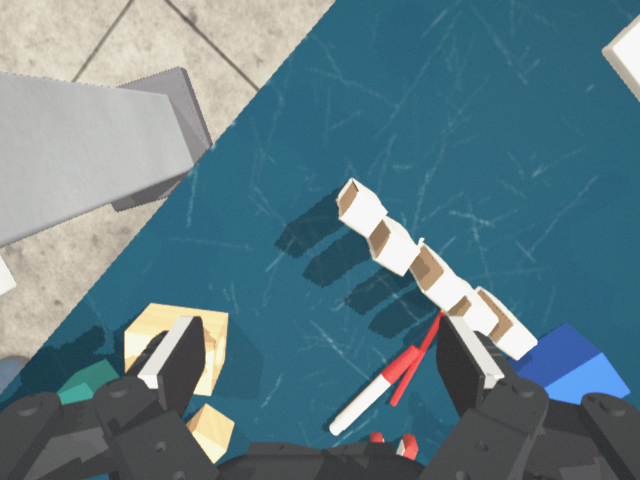

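Side view: sleeve at about (377,266), spindle at (410,320), vise at (340,310). In the top view the sleeve is at (374,200), the spindle at (458,192) and the bystanders are upper left. Cap-like things in the top view: small wooden block (338,275), larger wooden block (327,332), turquoise (377,315), blue (158,268). The rule picks the small wooden block at (338,275). I'll confirm it in a crop and measure.

```bash
cat > h.py <<'E'
import cv2,numpy as np
from scipy.spatial.transform import Rotation as R
from cell import observe, read_camera, manip
np.set_printoptions(precision=4,suppress=True)
def ray(c,uv,T=None):
    T=c["pose"] if T is None else T
    d=np.linalg.inv(c["camera_matrix"])@np.array([uv[0],uv[1],1.]); return T[:3,3],T[:3,:3]@d
def onz(c,uv,z,T=None):
    o,d=ray(c,uv,T); return o+d*(z-o[2])/d[2]
def proj(c,p,T=None):
    T=c["pose"] if T is None else T
    q=T[:3,:3].T@(np.asarray(p)-T[:3,3]); q=c["camera_matrix"]@q; return q[:2]/q[2]
def wristT(c,s):
    T=np.eye(4);T[:3,:3]=R.from_quat(s["eef_rot"]).as_matrix();T[:3,3]=s["tool_pos"]; return T@c["tool_from_camera"]
def crop(im,x0,y0,x1,y1,k,fn):
    cv2.imwrite(fn,cv2.resize(im[y0:y1,x0:x1,::-1],None,fx=k,fy=k,interpolation=cv2.INTER_CUBIC))
E
python3 - <<'E'
from h import *
t=read_camera("top"); s=read_camera("side")
a=t["image"][160:360,290:490]; b=s["image"][205:365,220:440]
A=cv2.resize(a,(400,400),interpolation=cv2.INTER_CUBIC);B=cv2.resize(b,(400,291),interpolation=cv2.INTER_CUBIC)
B=np.vstack([B,np.zeros((109,400,3),np.uint8)])
cv2.imwrite("pics/c1.png",np.hstack([A,B])[:,:,::-1])
im=t["image"]
hsv=cv2.cvtColor(im,cv2.COLOR_RGB2HSV)
def mask(roi,m,name,top):
    x0,y0,x1,y1=roi; mm=np.zeros(m.shape,np.uint8); mm[y0:y1,x0:x1]=m[y0:y1,x0:x1]*255
    cs,_=cv2.findContours(mm,cv2.RETR_EXTERNAL,cv2.CHAIN_APPROX_NONE); c=max(cs,key=cv2.contourArea)
    print(name,cv2.contourArea(c),cv2.minAreaRect(c)); return c
wood=(hsv[...,0]<28)&(hsv[...,1]>60)&(hsv[...,2]>110)
c=mask((315,255,365,295),wood,"cap",0)
r=cv2.boxPoints(cv2.minAreaRect(c)); print([onz(t,p,.04) for p in r])
bw=mask((295,305,355,360),wood,"big",0)
r=cv2.boxPoints(cv2.minAreaRect(bw)); print([onz(t,p,.06) for p in r])
f=mask((430,165,490,220),wood,"foot",0)
r=cv2.boxPoints(cv2.minAreaRect(f)); P=np.array([onz(t,p,.018) for p in r]); print(P,P.mean(0))
gray=(hsv[...,1]<70)&(hsv[...,2]>80)
g=mask((355,182,395,218),gray,"sleeve",0); print(cv2.fitEllipse(g)); print(onz(t,cv2.fitEllipse(g)[0],.03), onz(t,cv2.fitEllipse(g)[0],.02))
E
```

```text
cap 515.5 ((337.80767822265625, 274.46148681640625), (19.969207763671875, 27.457656860351562), 56.3099365234375)
[array([0.3644, 0.3418, 0.04  ]), array([0.3964, 0.2926, 0.04  ]), array([0.3606, 0.2696, 0.04  ]), array([0.3288, 0.3187, 0.04  ])]
big 1053.5 ((325.91436767578125, 332.1883239746094), (39.890602111816406, 28.38688087463379), 24.443954467773438)
[array([0.2328, 0.3826, 0.06  ]), array([0.2857, 0.3577, 0.06  ]), array([0.251 , 0.2828, 0.06  ]), array([0.1986, 0.308 , 0.06  ])]
foot 1343.0 ((458.673095703125, 192.36538696289062), (37.06594467163086, 38.83098602294922), 78.69007110595703)
[[ 0.5741  0.0854  0.018 ]
 [ 0.5901  0.001   0.018 ]
 [ 0.5087 -0.0112  0.018 ]
 [ 0.4928  0.0724  0.018 ]] [0.5414 0.0369 0.018 ]
sleeve 354.0 ((374.5, 200.5), (21.0, 21.0), 90.0)
((374.3050842285156, 200.3773651123047), (20.512706756591797, 22.085329055786133), 41.80479431152344)
[0.5236 0.2234 0.03  ] [0.5254 0.2225 0.02  ]
```

View pics/c1.png

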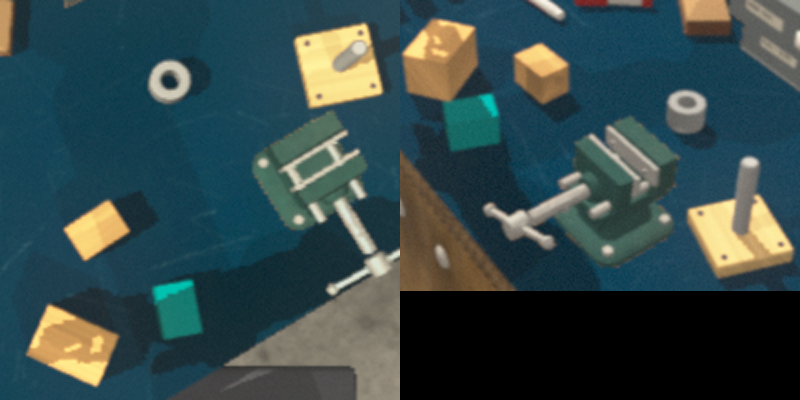

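Crop: the small wooden block shows a plain top, and at 2x I see no hole on its visible sides. It is clearly the smaller of the two wooden ones. Now I'll triangulate the shaft and sleeve, and compute the tool axes.

```bash
python3 - <<'E'
from h import *
o=observe(); print(R.from_quat(o["eef_rot"]).as_matrix())
t=read_camera("top"); s=read_camera("side")
A=cv2.resize(t["image"][170:215,435:490],(400,327),interpolation=cv2.INTER_CUBIC)
B=cv2.resize(s["image"][285:345,375:440],(400,369),interpolation=cv2.INTER_CUBIC)
C=cv2.resize(s["image"][245:285,355:400],(400,356),interpolation=cv2.INTER_CUBIC)
D=cv2.resize(s["image"][225:265,275:320],(400,356),interpolation=cv2.INTER_CUBIC)
z=np.zeros((600,800,3),np.uint8)
z[:300,:400]=A[:300];z[:300,400:]=B[:300];z[300:,:400]=C[:300];z[300:,400:]=D[:300]
cv2.imwrite("pics/c2.png",z[:,:,::-1])
E
```

```text
[[-0.0005 -0.96    0.28  ]
 [-0.0011  0.28    0.96  ]
 [-1.      0.0002 -0.0012]]
```

View pics/c2.png

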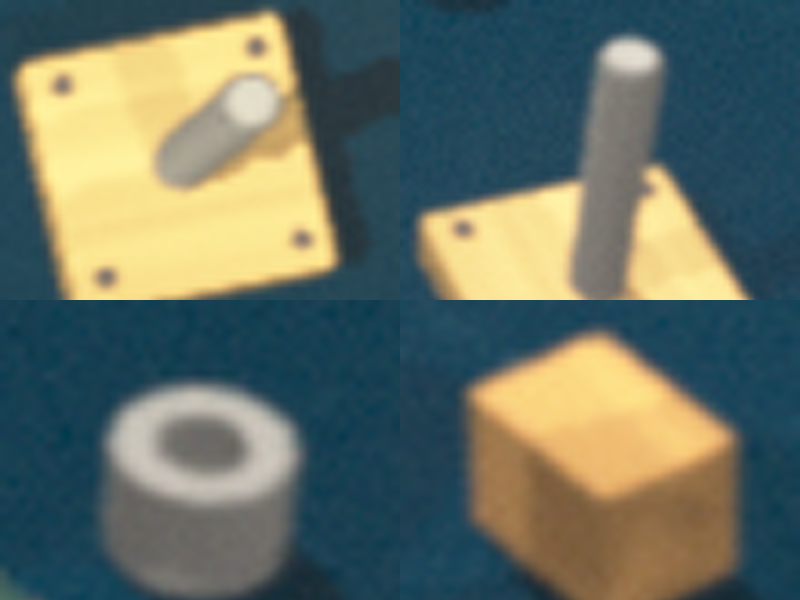

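Top view: shaft top at (469,183.3). Side view: shaft top at (412,293.8), sleeve top centre at (377.4,260.7). The visible end of the cap (facing +x, -y) is plain, so the hole should be in the far end.

```bash
cat >> h.py <<'E'
def tri(c1,u1,c2,u2):
    o1,d1=ray(c1,u1);o2,d2=ray(c2,u2)
    k=np.linalg.lstsq(np.c_[d1,-d2],o2-o1,rcond=None)[0]
    a=o1+k[0]*d1;b=o2+k[1]*d2; return (a+b)/2,np.linalg.norm(a-b)
def go(p,ang=None,zdir=None,cmd=None):
    """print shift in tool axes from the measured pose to tool-down TCP p, jaw dir ang"""
    o=observe(); M=R.from_quat(o["eef_rot"]).as_matrix()
    z=np.array([np.cos(ang),np.sin(ang),0]);x=np.array([0,0,-1.]);N=np.c_[x,np.cross(z,x),z]
    print("turn",R.from_matrix(M.T@N).as_rotvec(),"shift",M.T@(np.array(p)-o["tool_pos"]))
E
python3 - <<'E'
from h import *
t=read_camera("top"); s=read_camera("side")
print("shaft",tri(t,(469,183.3),s,(412,293.8)),onz(t,(469,183.3),.108),onz(s,(412,293.8),.108))
print("sleeve",tri(t,(374.3,200.4),s,(377.4,260.7)),onz(s,(377.4,260.7),.03))
for n,p in (("vise top near",(455,218)),("vise jaw",(425,235))): print(n,onz(t,p,.06))
print(observe()["time_s"])
for d in (80,90,100): go((.522,.2235,.1),np.radians(d))
E
```

```text
shaft (array([0.5426, 0.0352, 0.1045]), np.float64(0.0006462506587115544)) [0.5422 0.036  0.108 ] [0.5409 0.0316 0.108 ]
sleeve (array([0.525 , 0.223 , 0.0263]), np.float64(0.0015870251938926855)) [0.5247 0.2186 0.03  ]
vise top near [0.478  0.0567 0.06  ]
vise jaw [0.4425 0.1212 0.06  ]
0.45
turn [-0.1093 -0.0002 -0.0001] shift [ 0.0935 -0.4386 -0.1642]
turn [-0.2838 -0.0002 -0.0001] shift [ 0.0935 -0.4386 -0.1642]
turn [-0.4583 -0.0002 -0.0001] shift [ 0.0935 -0.4386 -0.1642]
```

>>> play_rows --targets '[-0.1,0,0,0,-0.06,-0.02,100,-0.2,0,0,0.01,-0.12,-0.045,100,-0.284,0,0,0.02,-0.18,-0.067,100,-0.284,0,0,0.03,-0.24,-0.09,100,-0.284,0,0,0.04,-0.3,-0.112,100,-0.284,0,0,0.05,-0.36,-0.134,100,-0.284,0,0,0.06,-0.42,-0.157,100,-0.284,0,0,0.064,-0.441,-0.1646,100]'

```text
time_s: 1.45
tool_pos: [0.5262, 0.2202, 0.1289]
eef_rot: [-0.499, 0.501, 0.499, 0.5]
contact_force: [-0.3, 1.1, 0.0]
finger_gap: 0.0852
```

>>> play_rows --targets '[0,0,0,0,0,0,100,0,0,0,0,0,0,100]'

```text
time_s: 1.7
tool_pos: [0.5238, 0.2227, 0.1296]
eef_rot: [-0.5, 0.5, 0.5, 0.5]
contact_force: [0.3, 0.3, 0.4]
finger_gap: 0.0855
```

```bash
python3 - <<'E'
from h import *
o=observe();w=read_camera("wrist"); print(o["time_s"],o["tool_pos"],o["qpos"]); print(R.from_quat(o["eef_rot"]).as_matrix())
T=wristT(w,o)
im=w["image"].copy()
print("proj sleeve",proj(w,(.5243,.2225,.03),T),"shaft",proj(w,(.542,.035,.108),T),"cap",proj(w,(.3625,.3057,.04),T))
cv2.imwrite("pics/w1.png",im[:,:,::-1])
E
```

```text
1.7 [0.5238 0.2227 0.1296] [0.2839 0.1584 0.0914 1.5044 0.0006 0.2838]
[[-0.0008 -1.     -0.0001]
 [ 0.0004 -0.0001  1.    ]
 [-1.      0.0008  0.0004]]
proj sleeve [320.4061 229.9959] shaft [-17.9478 298.6199] cap [463.8582 -33.2221]
```

View pics/w1.png

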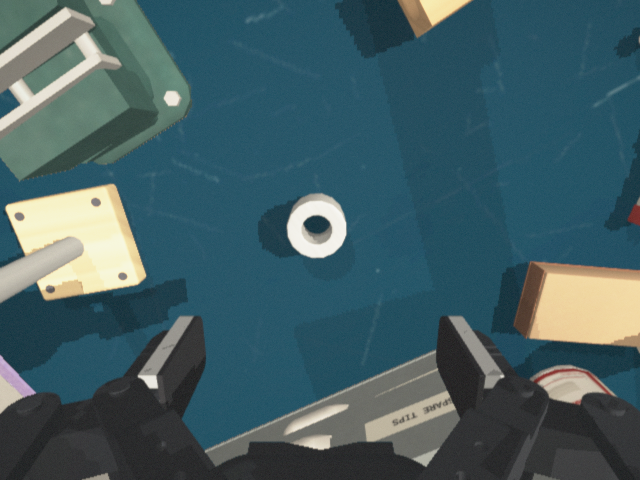

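The wrist view shows the sleeve top at about (317,226), the foot's corners around (8,203), (116,185), (146,275), (40,300), and the drawer beyond the gripper. I'll refine these.

```bash
python3 - <<'E'
from h import *
o=observe();w=read_camera("wrist");T=wristT(w,o);t=read_camera("top");s=read_camera("side")
hsv=cv2.cvtColor(w["image"],cv2.COLOR_RGB2HSV)
def big(m,roi):
    x0,y0,x1,y1=roi; mm=np.zeros(m.shape,np.uint8); mm[y0:y1,x0:x1]=m[y0:y1,x0:x1]*255
    cs,_=cv2.findContours(mm,cv2.RETR_EXTERNAL,cv2.CHAIN_APPROX_NONE); return max(cs,key=cv2.contourArea)
g=big((hsv[...,1]<60)&(hsv[...,2]>190),(270,180,370,270)); e=cv2.minEnclosingCircle(g); print(e,cv2.fitEllipse(g))
print("sleeve top",onz(w,e[0],.03,T), "r mm",e[1]/400*.28*1000)
# bore: dark hole top rim
f=big((hsv[...,0]<30)&(hsv[...,1]>60)&(hsv[...,2]>120),(0,170,160,310)); r=cv2.boxPoints(cv2.minAreaRect(f)); print(r)
P=np.array([onz(w,p,.018,T) for p in r]);print(P,P.mean(0),np.linalg.norm(np.diff(P,axis=0),axis=1))
for p in ((320,157),(345,148),(380,133)):
    print("drawer",p,[onz(t,p,z)[:2] for z in (.05,.1)])
E
```

```text
((316.0384521484375, 226.01922607421875), 31.387901306152344) ((316.2890930175781, 227.49220275878906), (56.463409423828125, 60.45823287963867), 38.850440979003906)
sleeve top [0.5213 0.2198 0.03  ] r mm 21.971530914306644
[[  3.9234 203.3479]
 [126.477  180.0044]
 [145.9431 282.2013]
 [ 23.3895 305.5449]]
[[ 0.5076 -0.0121  0.018 ]
 [ 0.4901  0.0814  0.018 ]
 [ 0.5708  0.0851  0.018 ]
 [ 0.5914 -0.0162  0.018 ]] [0.54   0.0345 0.018 ] [0.0951 0.0808 0.1034]
drawer (320, 157) [array([0.6169, 0.3406]), array([0.6039, 0.3407])]
drawer (345, 148) [array([0.6362, 0.2861]), array([0.6224, 0.2883])]
drawer (380, 133) [array([0.6686, 0.2094]), array([0.6535, 0.2146])]
```

>>> play_rows --targets '[0,0,0,0.05,0.002,-0.0015,100,0,0,0,0.1,0.002,-0.0015,100,0,0,0,0.127,0.002,-0.0015,100,0,0,0,0.127,0.002,-0.0015,100,0,0,0,0.127,0.002,-0.0015,45,0,0,0,0.127,0.002,-0.0015,30,0,0,0,0.127,0.002,-0.0015,30,0,0,0,0.127,0.002,-0.0015,30]'

```text
time_s: 2.9
tool_pos: [0.5229, 0.2211, 0.0035]
eef_rot: [-0.5, 0.5, 0.5, 0.5]
contact_force: [-0.8, -0.2, 0.2]
finger_gap: 0.0254
```

```bash
python3 - <<'E'
from h import *
o=observe();print(o["finger_gap"],o["contact_force"]);w=read_camera("wrist");s=read_camera("side");t=read_camera("top")
z=np.zeros((480,800,3),np.uint8)
z[:,:400]=cv2.resize(w["image"][180:480,195:445],(400,480)); z[:240,400:]=cv2.resize(s["image"][210:310,300:467],(400,240));z[240:,400:]=cv2.resize(t["image"][150:250,300:467],(400,240))
cv2.imwrite("pics/w2.png",z[:,:,::-1])
E
```

```text
0.0254216501695825 [-0.8431 -0.2256  0.2292]
```

View pics/w2.png

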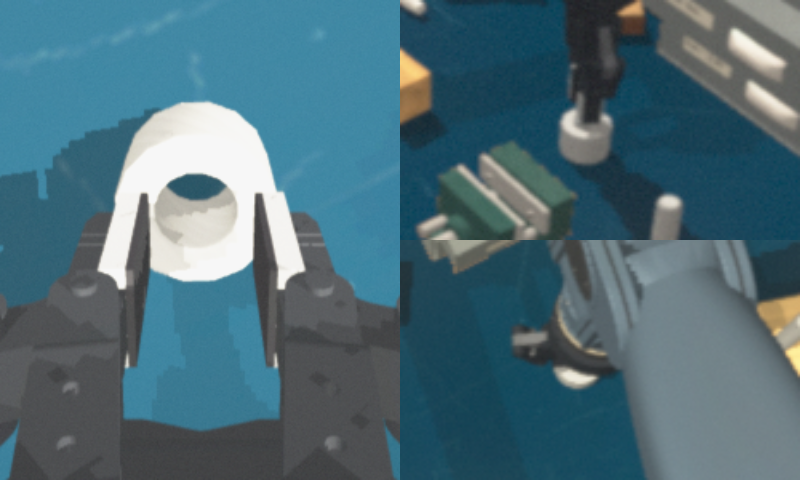

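```bash
python3 - <<'E'
from h import *
o=observe();w=read_camera("wrist");T=wristT(w,o);s=read_camera("side")
print(o["tool_pos"])
for n,p in (("ring left",(195+112/1.6,180+200/1.6)),("ring back top",(195+195/1.6,180+138/1.6)),("ring near bottom",(195+195/1.6,180+281/1.6)),("base far",(195+195/1.6,180+102/1.6))):
    print(n,p,onz(w,p,.03,T),onz(w,p,0,T))
for zz in (0,.003,.02,.03,.05): print(zz,proj(w,(.5229,.2211+.0127,zz),T),proj(w,(.5229,.2211-.0127,zz),T))
crop(s["image"],340,200,440,290,8,"pics/s3.png"); crop(w["image"],220,220,420,400,4,"pics/w3.png")
E
```

```text
[0.5224 0.2209 0.0028]
ring left (265.0, 305.0) [0.5201 0.1972 0.03  ] [0.535  0.1926 0.    ]
ring back top (316.875, 266.25) [0.5026 0.2191 0.03  ] [0.5141 0.2189 0.    ]
ring near bottom (316.875, 355.625) [0.5448 0.2191 0.03  ] [0.5645 0.2188 0.    ]
base far (316.875, 243.75) [0.4929 0.2192 0.03  ] [0.5025 0.2189 0.    ]
0 [346.9479 282.907 ] [295.7832 282.8603]
0.003 [347.3375 285.3468] [295.427  285.2997]
0.02 [349.7788 300.6367] [293.1948 300.5874]
0.03 [351.4317 310.9887] [291.6834 310.938 ]
0.05 [355.3619 335.6031] [288.0897 335.5499]
```

View pics/s3.png

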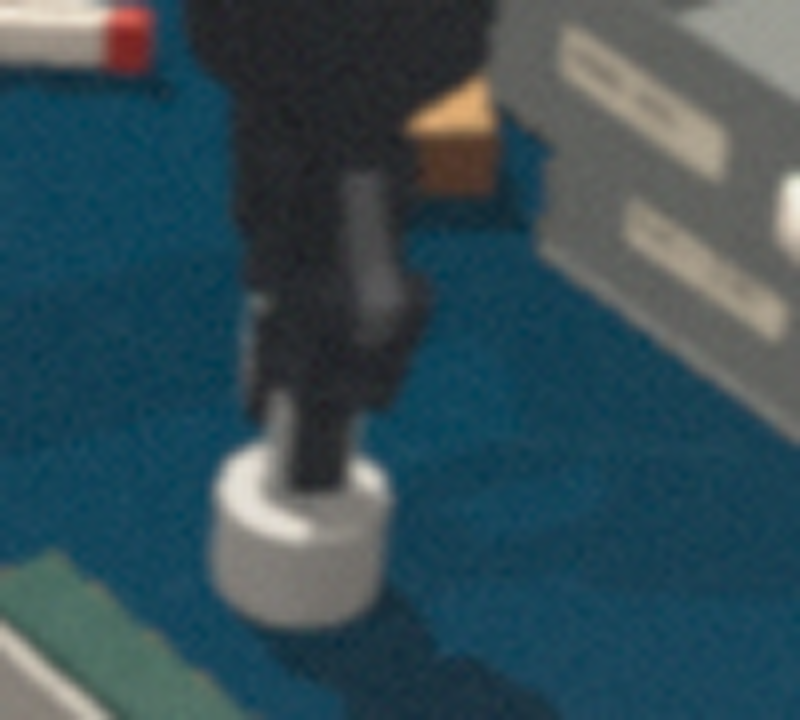

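View pics/w3.png

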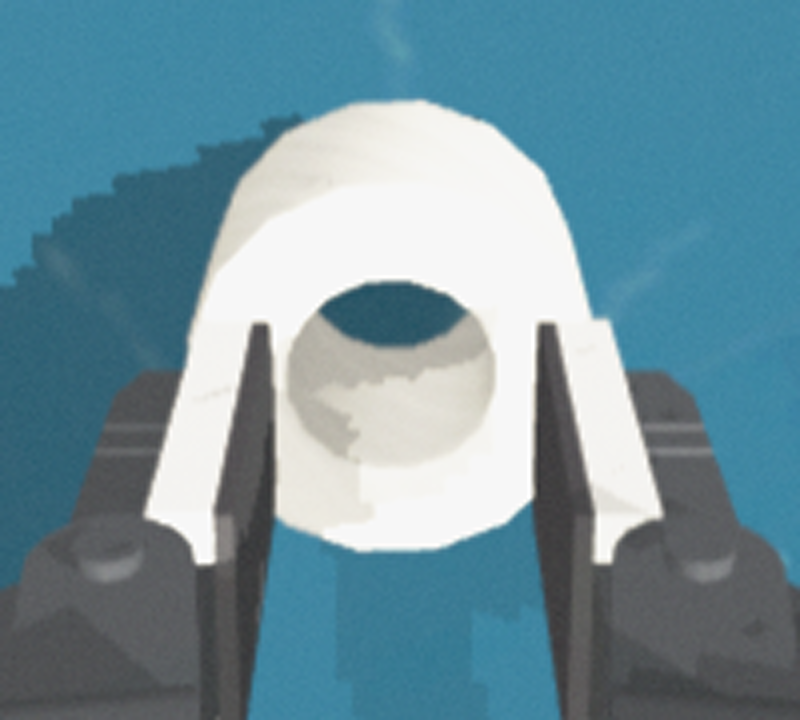

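```bash
python3 - <<'E'
from h import *
s=read_camera("side")
for p in ((340+320/8,200+488/8),):
    o,d=ray(s,p)
    for y in (.19,.2,.205,.21): print(p,y,o+d*(y-o[1])/d[1])
# projected heights of -y finger tip
for z in (.003,.01,.02,.03,.04,.05): print(z,proj(s,(.5224,.205,z)))
# ring in side now: top rim extents
im=s["image"];print(proj(s,(.5224,.2209,.03)),proj(s,(.5224,.2209-.022,.03)),proj(s,(.5224,.2209-.022,0)))
E
```

```text
(380.0, 261.0) 0.19 [0.5225 0.19   0.0526]
(380.0, 261.0) 0.2 [0.5252 0.2    0.0443]
(380.0, 261.0) 0.205 [0.5266 0.205  0.0401]
(380.0, 261.0) 0.21 [0.5279 0.21   0.036 ]
0.003 [376.6201 274.8213]
0.01 [376.876  272.2813]
0.02 [377.245  268.6174]
0.03 [377.6183 264.9114]
0.04 [377.996  261.1626]
0.05 [378.378  257.3701]
[376.1261 260.0867] [378.2008 266.7947] [377.0784 277.8073]
```

Both cameras agree: the real fingertips are about 45 mm behind the reported TCP, at z≈0.047. The jaws closed above the sleeve and left it untouched. I'll open and go down in small steps, watching the force.

>>> play_rows --targets '[0,0,0,0,0,0,100,0,0,0,0,0,0,100,0,0,0,0,0,0,100,0,0,0,0.004,0,-0.001,100,0,0,0,0.008,0,-0.001,100,0,0,0,0.008,0,-0.001,100]'

```text
time_s: 3.95
tool_pos: [0.5216, 0.2198, -0.0062]
eef_rot: [-0.5, 0.5, 0.5, 0.5]
contact_force: [0.1, -0.7, -0.3]
finger_gap: 0.0856
```

>>> play_rows --targets '[0,0,0,0.004,0,0,100,0,0,0,0.008,0,0,100,0,0,0,0.012,0,0,100,0,0,0,0.012,0,0,100]'

```text
time_s: 4.45
tool_pos: [0.5217, 0.2198, -0.0181]
eef_rot: [-0.5, 0.5, 0.5, 0.5]
contact_force: [0.3, -0.9, 0.8]
finger_gap: 0.0852
```

```bash
python3 - <<'E'
from h import *
o=observe();w=read_camera("wrist");s=read_camera("side");print(o["tool_pos"],o["contact_force"])
z=np.zeros((480,800,3),np.uint8)
z[:,:400]=cv2.resize(w["image"][180:480,195:445],(400,480)); z[:360,400:]=cv2.resize(s["image"][200:290,340:440],(400,360))
cv2.imwrite("pics/w4.png",z[:,:,::-1])
E
```

```text
[ 0.5217  0.2198 -0.0181] [ 0.274  -0.8565  0.8274]
```

View pics/w4.png

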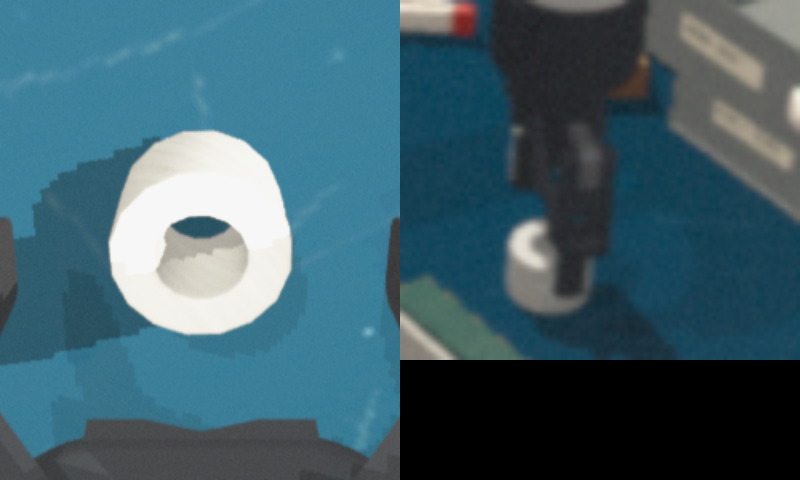

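```bash
python3 - <<'E'
from h import *
o=observe();w=read_camera("wrist");s=read_camera("side");T=wristT(w,o)
for z in (0,.01,.02,.03,.04): print(z,proj(s,(.5217,.163,z)),proj(s,(.53,.163,z)))
f=lambda a,b:(195+a/1.6,180+b/1.6)
for n,p in (("near edge",f(200,334)),("bore c",f(202,257)),("top far",f(200,172)),("L",f(110,245)),("R",f(291,245))): print(n,p,onz(w,p,.03,T))
crop(w["image"],160,200,460,400,2.6,"pics/w5.png")
E
```

```text
0 [380.192  289.4104] [384.193  289.1517]
0.01 [380.5909 285.7441] [384.6151 285.4868]
0.02 [380.9946 282.0344] [385.0422 281.7786]
0.03 [381.403  278.2807] [385.4744 278.0263]
0.04 [381.8164 274.482 ] [385.9117 274.2292]
near edge (320.0, 388.75) [0.5463 0.2195 0.03  ]
bore c (321.25, 340.625) [0.5247 0.22   0.03  ]
top far (320.0, 287.5) [0.5029 0.2195 0.03  ]
L (263.75, 333.125) [0.5215 0.1983 0.03  ]
R (376.875, 333.125) [0.5215 0.2409 0.03  ]
```

View pics/w5.png

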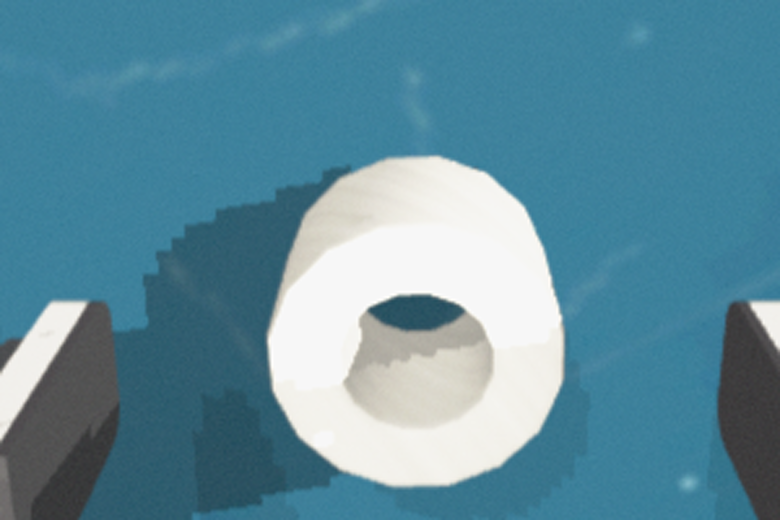

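Side view: the open tips are at z≈0.04 with the TCP at −0.018. So the tips are about 58 mm behind the TCP when open and 45 mm when shut, which fits the 13 mm swing. The sleeve is centred at (0.5246, 0.2197). I'll descend the rest and grasp.

>>> play_rows --targets '[0,0,0,0.008,-0.003,0,100,0,0,0,0.016,-0.003,0,100,0,0,0,0.025,-0.003,0,100,0,0,0,0.025,-0.003,0,100,0,0,0,0.025,-0.003,0,40,0,0,0,0.025,-0.003,0,40,0,0,0,0.025,-0.003,0,40,0,0,0,0.025,-0.003,0,40]'

```text
time_s: 5.65
tool_pos: [0.5278, 0.2205, -0.0393]
eef_rot: [-0.501, 0.498, 0.499, 0.501]
contact_force: [-0.3, 0.2, 7.2]
finger_gap: 0.0418
```

```bash
python3 - <<'E'
from h import *
o=observe();w=read_camera("wrist");s=read_camera("side");print(o["tool_pos"],o["contact_force"],o["moment"],o["finger_gap"])
z=np.zeros((480,800,3),np.uint8)
z[:,:400]=cv2.resize(w["image"][180:480,195:445],(400,480)); z[:360,400:]=cv2.resize(s["image"][200:290,340:440],(400,360))
cv2.imwrite("pics/w6.png",z[:,:,::-1])
E
```

```text
[ 0.5278  0.2205 -0.0393] [-0.3375  0.2469  7.219 ] [-0.17    0.2001 -0.0534] 0.04182050360323867
```

View pics/w6.png

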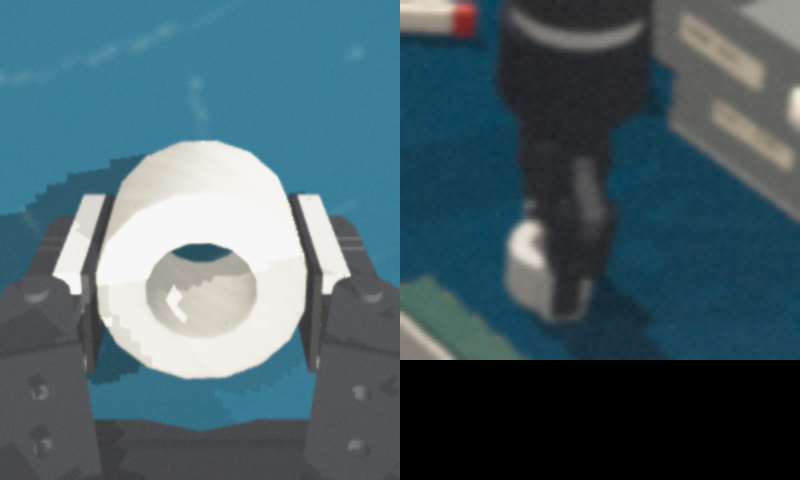

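The sleeve is between the pads with a gap of 42 mm, and the tips are probably just touching the worktop (7 N). Lifting.

>>> play_rows --targets '[0,0,0,-0.03,0,0,40,0,0,0,-0.08,0,0,40,0,0,0,-0.14,0,0,40,0,0,0,-0.14,0,0,40,0,0,0,-0.14,0,0,40]'

```text
time_s: 6.38
tool_pos: [0.5255, 0.2201, 0.098]
eef_rot: [-0.5, 0.5, 0.5, 0.5]
contact_force: [0.8, -0.2, -0.9]
finger_gap: 0.0418
```

```bash
python3 - <<'E'
from h import *
o=observe();w=read_camera("wrist");s=read_camera("side");print(o["time_s"],o["tool_pos"],o["contact_force"],o["moment"],o["finger_gap"])
z=np.zeros((480,800,3),np.uint8)
z[:,:400]=cv2.resize(w["image"][180:480,195:445],(400,480)); z[:480,400:]=cv2.resize(s["image"][170:290,340:440],(400,480))
cv2.imwrite("pics/w7.png",z[:,:,::-1])
E
```

```text
6.375 [0.5255 0.2201 0.098 ] [ 0.8284 -0.1578 -0.8572] [-0.0248 -0.0198 -0.0037] 0.04177592895329107
```

View pics/w7.png

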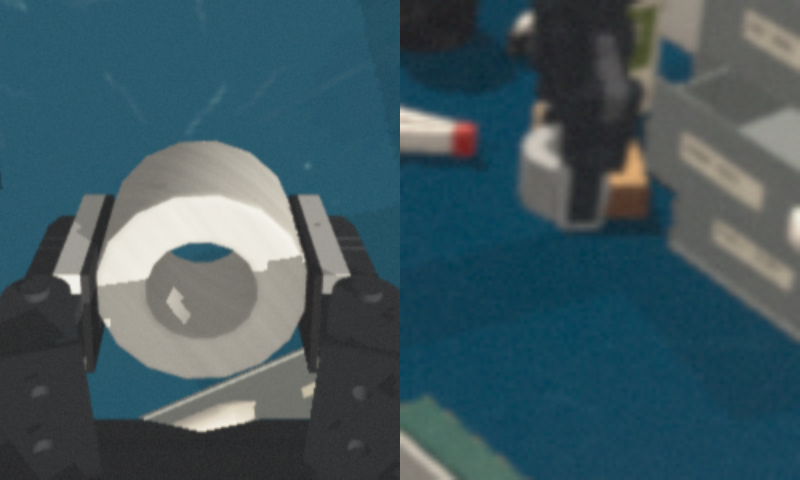

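```bash
python3 - <<'E'
from h import *
o=observe();w=read_camera("wrist");T=w["tool_from_camera"]
im=w["image"];f=lambda a,b:(195+a/1.6,180+b/1.6)
def onx(p,x):
    a,d=ray(w,p,T); return a+d*(x-a[0])/d[0]
for X in (-.069,-.075,-.08):
  print(X)
  for n,p in (("near",f(200,378)),("far",f(200,197)),("L",f(96,285)),("R",f(306,285)),("bore far",f(202,241)),("bore near",f(202,338)),("boreL",f(146,290)),("boreR",f(257,290))): print(n,onx(p,X))
crop(im,230,280,410,430,4.4,"pics/w8.png")
E
```

```text
-0.069
near [-0.069  -0.0186 -0.0005]
far [-0.069   0.0237 -0.0005]
L [-0.069   0.0041 -0.0214]
R [-0.069   0.0042  0.0209]
bore far [-0.069   0.0142 -0.0001]
bore near [-0.069  -0.0085 -0.0001]
boreL [-0.069   0.003  -0.0114]
boreR [-0.069  0.003  0.011]
-0.075
near [-0.075  -0.0134 -0.0005]
far [-0.075   0.0266 -0.0005]
L [-0.075   0.0081 -0.0203]
R [-0.075   0.0082  0.0197]
bore far [-0.075   0.0176 -0.0001]
bore near [-0.075  -0.0039 -0.0001]
boreL [-0.075   0.007  -0.0108]
boreR [-0.075   0.0071  0.0104]
-0.08
near [-0.08   -0.0091 -0.0005]
far [-0.08    0.0291 -0.0005]
L [-0.08    0.0115 -0.0194]
R [-0.08    0.0115  0.0188]
bore far [-0.08    0.0205 -0.0001]
bore near [-0.08    0.     -0.0001]
boreL [-0.08    0.0104 -0.0103]
boreR [-0.08    0.0104  0.0099]
```

View pics/w8.png

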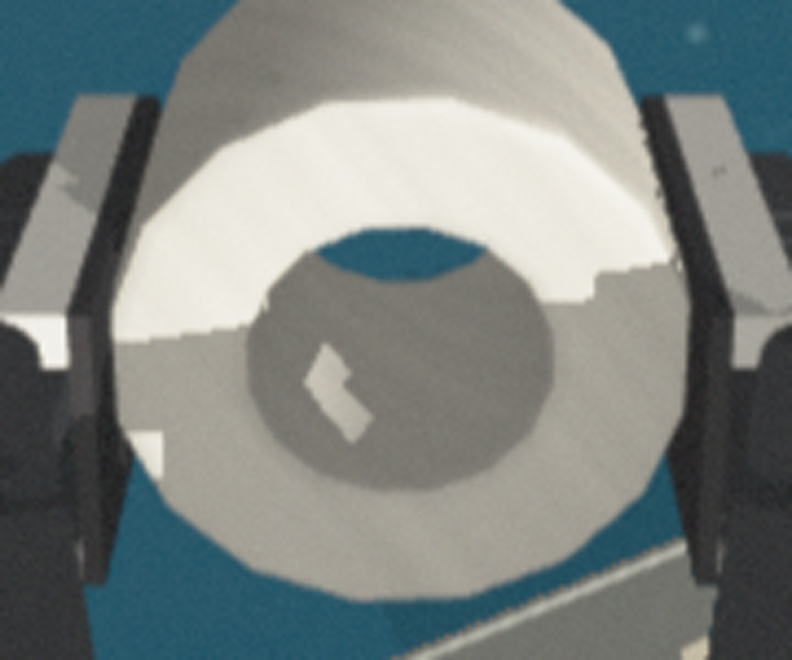

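>>> play_rows --targets '[0,0,0,0,-0.005,-0.05,40,0,0,0,0,-0.01,-0.1,40,0,0,0,0,-0.015,-0.15,40,0,0,0,0,-0.0175,-0.187,40,0,0,0,0,-0.0175,-0.187,40,0,0,0,0,-0.0175,-0.187,40]'

```text
time_s: 7.28
tool_pos: [0.5418, 0.0333, 0.0962]
eef_rot: [-0.499, 0.501, 0.501, 0.5]
contact_force: [0.0, 0.0, -0.0]
finger_gap: 0.042
```

```bash
python3 - <<'E'
from h import *
o=observe();w=read_camera("wrist");s=read_camera("side");print(o["time_s"],o["tool_pos"],o["contact_force"],o["moment"],o["finger_gap"])
z=np.zeros((480,800,3),np.uint8)
z[:,:400]=cv2.resize(w["image"][230:430,237:403],(400,480)); z[:480,400:]=cv2.resize(s["image"][230:350,360:460],(400,480))
cv2.imwrite("pics/w9.png",z[:,:,::-1])
E
```

```text
7.275 [0.5418 0.0333 0.0962] [ 0.0141  0.0392 -0.0392] [ 0.0589 -0.0478 -0.0193] 0.041969786054045076
```

View pics/w9.png

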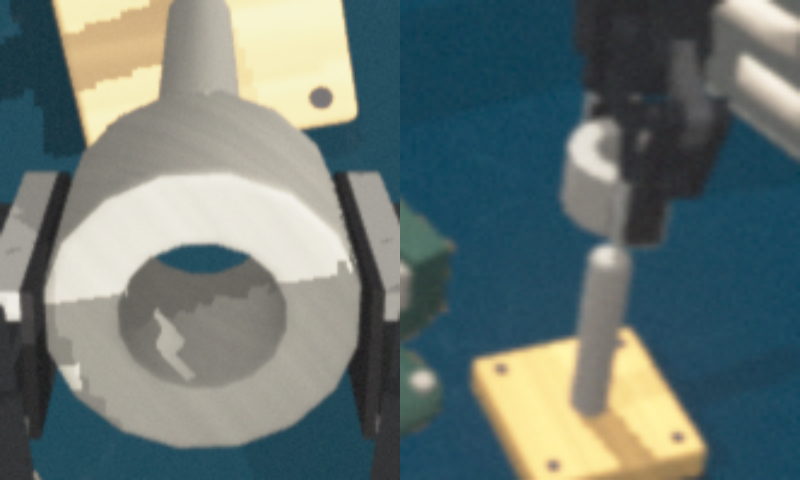

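Wrist view: shaft centreline at crop x≈200 against ring centre ≈203. In the side view the shaft line runs into the ring centre within about 1 mm. Lowering gently.

>>> play_rows --targets '[0,0,0,0.01,0,0,40,0,0,0,0.02,0,0,40,0,0,0,0.027,0,0,40,0,0,0,0.032,0,0,40,0,0,0,0.037,0,0,40]'

```text
time_s: 8.0
tool_pos: [0.5428, 0.033, 0.0603]
eef_rot: [-0.5, 0.5, 0.5, 0.5]
contact_force: [0.0, -0.2, -1.3]
finger_gap: 0.0418
```

```bash
python3 - <<'E'
from h import *
w=read_camera("wrist");s=read_camera("side")
z=np.zeros((480,800,3),np.uint8)
z[:,:400]=cv2.resize(w["image"][230:430,237:403],(400,480)); z[:480,400:]=cv2.resize(s["image"][230:350,360:460],(400,480))
cv2.imwrite("pics/w10.png",z[:,:,::-1])
E
```

```text
(no output)
```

View pics/w10.png

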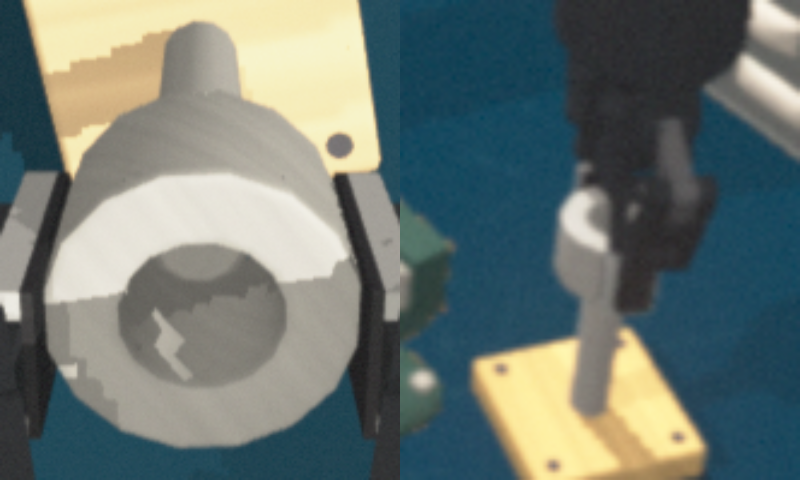

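The shaft top is visible inside the bore. Lowering until the palm is just clear of the shaft top, then releasing.

>>> play_rows --targets '[0,0,0,0.015,0,0,40,0,0,0,0.03,0,0,40,0,0,0,0.042,0,0,40,0,0,0,0.049,0,0,40,0,0,0,0.049,0,0,40,0,0,0,0.049,0,0,70,0,0,0,0.049,0,0,70,0,0,0,0.049,0,0,70]'

```text
time_s: 9.1
tool_pos: [0.5433, 0.033, 0.0123]
eef_rot: [0.5, -0.5, -0.5, -0.5]
contact_force: [-0.3, 0.8, -0.7]
finger_gap: 0.0599
```

```bash
python3 - <<'E'
from h import *
o=observe();print(o["time_s"],o["tool_pos"],o["contact_force"],o["finger_gap"])
w=read_camera("wrist");s=read_camera("side")
z=np.zeros((480,800,3),np.uint8)
z[:,:400]=cv2.resize(w["image"][180:430,217:425],(400,480)); z[:480,400:]=cv2.resize(s["image"][230:350,360:460],(400,480))
cv2.imwrite("pics/w11.png",z[:,:,::-1])
E
```

```text
9.1 [0.5433 0.033  0.0123] [-0.3152  0.8143 -0.6908] 0.05986982199717318
```

View pics/w11.png

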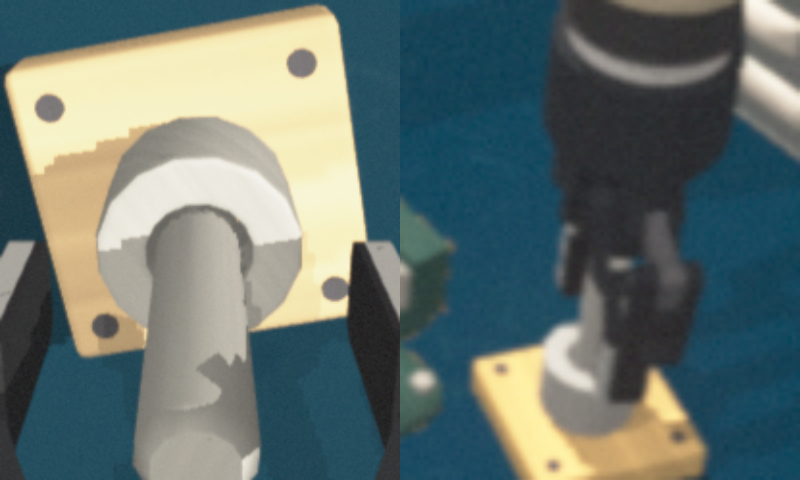

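The sleeve sits on the foot: its rim is around the shaft in both views, with the shaft top free. I'll lift straight off, then move to where the wrist camera can see the cap's far end.

>>> play_rows --targets '[0,0,0,-0.05,0,0,70,0,0,0,-0.105,0,0,70,0,0,0,-0.105,0.025,0.055,80,0,0,0,-0.105,0.05,0.11,90,0,0,0,-0.105,0.075,0.165,90,0,0,0,-0.105,0.1,0.22,90,0,0,0,-0.105,0.125,0.275,90,0,0,0,-0.105,0.15,0.33,90]'

```text
time_s: 10.2
tool_pos: [0.3919, 0.3647, 0.117]
eef_rot: [-0.5, 0.5, 0.5, 0.5]
contact_force: [1.0, 0.7, 0.2]
finger_gap: 0.0765
```

>>> play_rows --targets '[0,0,0,0.025,0.017,0.035,90,0,0,0,0.055,0.033,0.067,90,0,0,0,0.055,0.033,0.067,90]'

```text
time_s: 10.58
tool_pos: [0.3564, 0.43, 0.0583]
eef_rot: [-0.501, 0.501, 0.501, 0.497]
contact_force: [-0.2, -0.4, -0.6]
finger_gap: 0.0767
```

```bash
python3 - <<'E'
from h import *
o=observe();print(o["time_s"],o["tool_pos"],o["contact_force"],o["finger_gap"],o["qpos"])
w=read_camera("wrist");s=read_camera("side");T=wristT(w,o)
print(proj(w,(.3625,.3057,.04),T))
np.savez("wcap.npz",im=w["image"],T=T,K=w["camera_matrix"])
cv2.imwrite("pics/w12.png",w["image"][:,:,::-1])
crop(s["image"],370,270,450,360,6,"pics/s12.png")
E
```

```text
10.575 [0.3564 0.43   0.0583] [-0.1964 -0.4477 -0.5922] 0.07674249442638212 [ 0.7584  0.1545 -0.0552  1.3673  0.0005  0.7542]
[ 90.0406 279.8309]
```

View pics/w12.png

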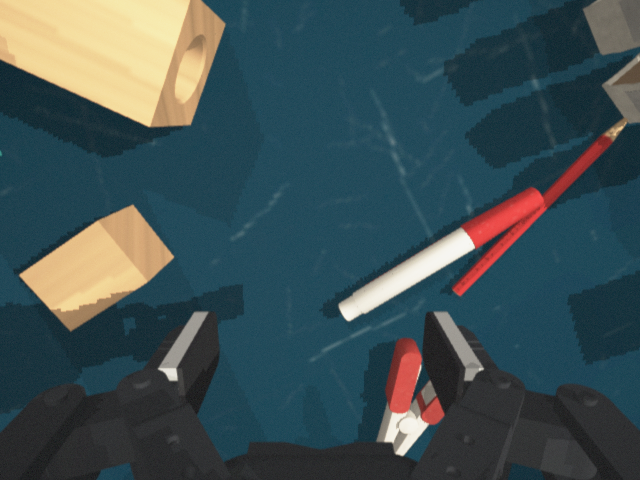

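View pics/s12.png

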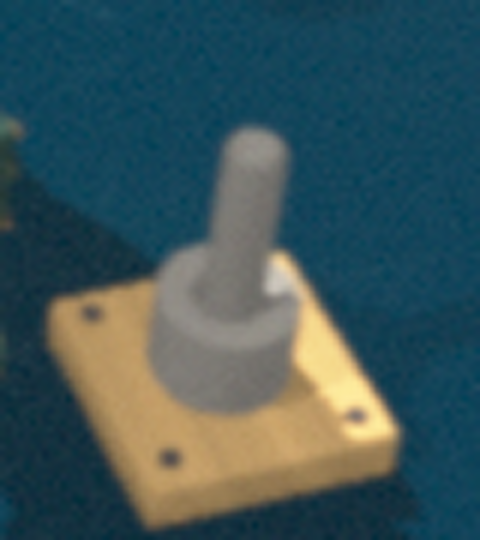

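The sleeve is fully seated in the side view. In the wrist view the small block (centre about (95,270)) shows no obvious hole on its near end, while the big block has one. Enlarging.

```bash
python3 - <<'E'
from h import *
d=np.load("wcap.npz");im=d["im"];w={"camera_matrix":d["K"]};T=d["T"]
crop(im,5,190,190,340,4.2,"pics/w13.png")
s=read_camera("side");crop(s["image"],278,225,318,265,14,"pics/s13.png")
E
```

```text
(no output)
```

View pics/w13.png

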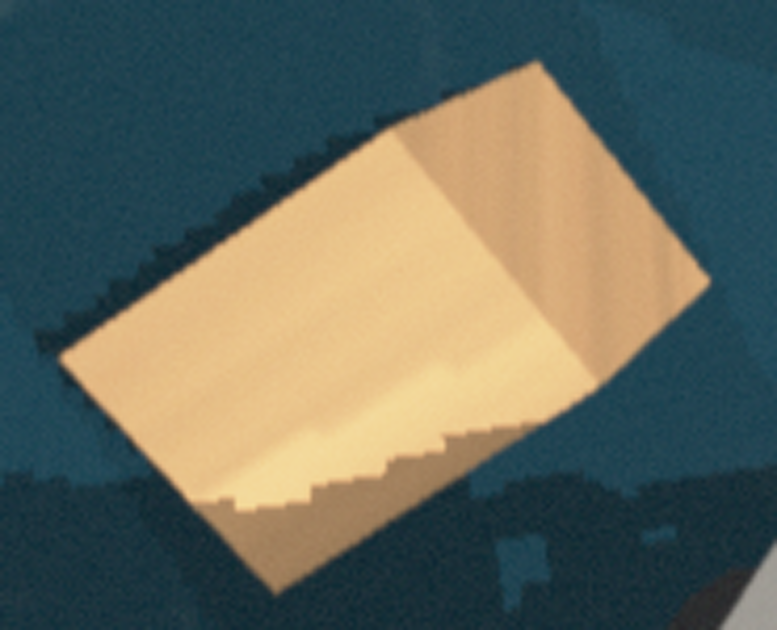

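View pics/s13.png

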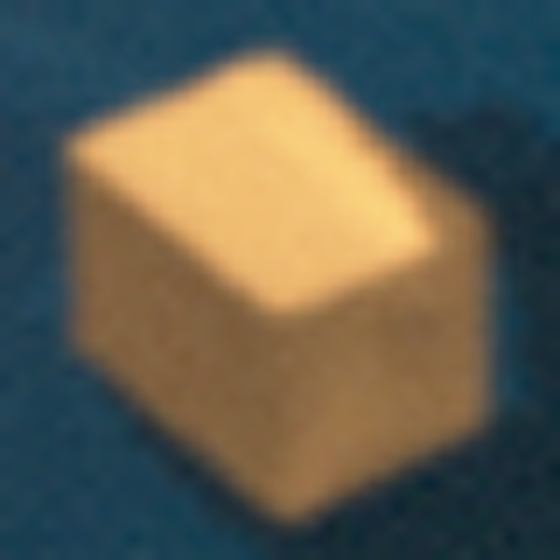

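The end at (150,240) is plainly blank wood at 4x, so the hole must be in the other end, which only the side camera sees, and in shade. I'll average side frames and stretch the contrast.

```bash
python3 - <<'E'
from h import *
a=np.mean([read_camera("side")["image"].astype(float) for _ in range(8)],0)[225:265,278:318]
b=np.clip((a-60)*2.2,0,255).astype(np.uint8)
b=cv2.resize(b,None,fx=14,fy=14,interpolation=cv2.INTER_CUBIC);cv2.imwrite("pics/s14.png",b[:,:,::-1])
E
```

```text
(no output)
```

View pics/s14.png

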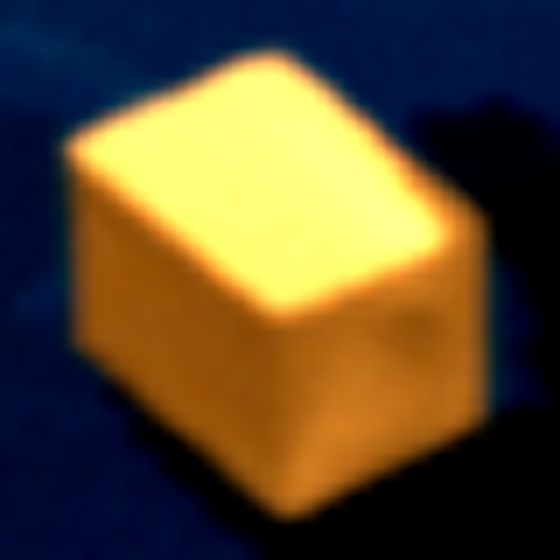

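The stretched view shows a dark patch near the middle of the right-hand end face (410,320), which fits a shaded hole. By elimination the hole points to (+x, −y). Refining the cap pose from the wrist picture's top-face corners: crop (60,355), (390,130), (600,385), (277,595).

```bash
python3 - <<'E'
from h import *
d=np.load("wcap.npz");w={"camera_matrix":d["K"]};T=d["T"]
P=np.array([onz(w,(5+a/4.2,190+b/4.2),.04,T) for a,b in ((60,355),(390,130),(600,385),(277,595))])
print(P,P.mean(0),np.linalg.norm(np.roll(P,-1,0)-P,axis=1))
u=(P[1]-P[0]+P[2]-P[3]);print("plain dir deg",np.degrees(np.arctan2(u[1],u[0])))
v=(P[2]-P[1]+P[3]-P[0]);print("width dir deg",np.degrees(np.arctan2(v[1],v[0])))
o=observe();c=P.mean(0);go((c[0],c[1],.06),np.radians(34)); print(o["tool_pos"],o["time_s"])
t=read_camera("top"); print("turq",onz(t,(377,315),.05),onz(t,(368,303),.05))
E
```

```text
[[0.3597 0.2682 0.04  ]
 [0.3298 0.3152 0.04  ]
 [0.3634 0.3367 0.04  ]
 [0.394  0.2897 0.04  ]] [0.3617 0.3025 0.04  ] [0.0557 0.0399 0.0561 0.0405]
plain dir deg 122.79197432382097
width dir deg 32.4241334827511
turn [0.9767 0.0009 0.0003] shift [ 0.0021 -0.0015 -0.1273]
[0.3603 0.4298 0.0622] 11.125
turq [0.2762 0.2253 0.05  ] [0.3013 0.2435 0.05  ]
```

Sizes check out (55.7 x 40.2 mm). Centre (0.3617, 0.3025), plain end at 123°, jaw axis 32.6°. Moving above it.

>>> play_rows --targets '[0.18,0,0,0,0,-0.03,90,0.36,0,0,0,0,-0.06,90,0.54,0,0,0,-0.001,-0.09,90,0.72,0,0,0,-0.0015,-0.12,90,0.9,0,0,0,-0.0015,-0.1273,90,1.001,0,0,0,-0.0015,-0.1273,90,1.001,0,0,0,-0.0015,-0.1273,90]'

```text
time_s: 12.05
tool_pos: [0.3614, 0.3025, 0.0617]
eef_rot: [-0.199, 0.678, 0.199, 0.679]
contact_force: [-0.6, 0.1, 0.6]
finger_gap: 0.0768
```

```bash
python3 - <<'E'
from h import *
o=observe();print(o["time_s"],o["tool_pos"],o["contact_force"],o["finger_gap"],o["qpos"])
w=read_camera("wrist");T=wristT(w,o);M=R.from_quat(o["eef_rot"]).as_matrix();print("jaw deg",np.degrees(np.arctan2(M[1,2],M[0,2])))
hsv=cv2.cvtColor(w["image"],cv2.COLOR_RGB2HSV)
cv2.imwrite("pics/w15.png",w["image"][:,:,::-1])
go((.3617,.3025,-.033),np.radians(32.6))
E
```

```text
12.05 [0.3614 0.3025 0.0617] [-0.591   0.056   0.5893] 0.07679552136623677 [ 0.5545 -0.0805 -0.29    1.361  -0.      1.5545]
jaw deg 32.70151551926962
turn [ 0.0026  0.0002 -0.    ] shift [ 0.0947 -0.0003  0.0002]
```

View pics/w15.png

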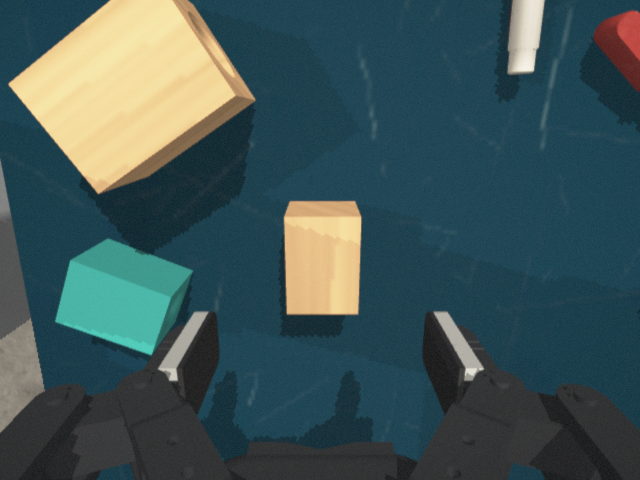

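The cap (322,258) is centred between the jaws, and the turquoise block clears the left finger by about 27 mm. Descending and gripping.

>>> play_rows --targets '[0,0,0,0.035,0,0,90,0,0,0,0.07,0,0,90,0,0,0,0.085,0,0,90,0,0,0,0.095,0,0,90,0,0,0,0.095,0,0,35,0,0,0,0.095,0,0,35,0,0,0,0.095,0,0,35,0,0,0,0.095,0,0,35]'

```text
time_s: 13.1
tool_pos: [0.3626, 0.3035, -0.0319]
eef_rot: [-0.199, 0.678, 0.199, 0.68]
contact_force: [0.4, 0.3, 3.2]
finger_gap: 0.0391
```

>>> play_rows --targets '[0,0,0,0,0,0,30,0,0,0,0,0,0,30]'

```text
time_s: 13.35
tool_pos: [0.3626, 0.3035, -0.0319]
eef_rot: [-0.199, 0.678, 0.199, 0.68]
contact_force: [0.0, 0.2, 6.1]
finger_gap: 0.0392
```

Gripped (39 mm). Lifting straight up, then bringing it over clear worktop while yawing so that the hole end points radially outward.

>>> play_rows --targets '[0,0,0,-0.05,0,0,30,0,0,0,-0.1,0,0,30,-0.18,0,0,-0.14,-0.015,-0.01,30,-0.36,0,0,-0.18,-0.03,-0.02,30,-0.54,0,0,-0.18,-0.05,-0.035,30,-0.72,0,0,-0.18,-0.07,-0.05,30,-0.9,0,0,-0.18,-0.09,-0.065,30,-1.08,0,0,-0.18,-0.11,-0.074,30]'

```text
time_s: 14.35
tool_pos: [0.3574, 0.1691, 0.1458]
eef_rot: [-0.521, 0.479, 0.521, 0.478]
contact_force: [1.2, 0.2, -0.6]
finger_gap: 0.0396
```

>>> play_rows --targets '[-0.18,0,0,0,0,0,30,-0.18,0,0,0,0,0,30,-0.18,0,0,0,0,0,30]'

```text
time_s: 14.72
tool_pos: [0.3579, 0.1702, 0.1461]
eef_rot: [-0.56, 0.432, 0.56, 0.432]
contact_force: [-0.0, 0.0, -1.1]
finger_gap: 0.0394
```

```bash
python3 - <<'E'
from h import *
o=observe();print(o["time_s"],o["tool_pos"],o["contact_force"],o["finger_gap"],o["qpos"]);print(R.from_quat(o["eef_rot"]).as_matrix())
w=read_camera("wrist");s=read_camera("side")
z=np.zeros((480,800,3),np.uint8)
z[:,:400]=cv2.resize(w["image"][180:480,195:445],(400,480)); z[:480,400:]=cv2.resize(s["image"][150:330,225:375],(400,480))
cv2.imwrite("pics/w16.png",z[:,:,::-1])
E
```

```text
14.725 [0.3579 0.1702 0.1461] [-0.0256  0.0355 -1.0513] 0.03941598504097647 [ 0.2741 -0.2953 -0.3059  1.5612  0.      0.0172]
[[-0.001  -0.9672 -0.2541]
 [-0.0002 -0.2541  0.9672]
 [-1.      0.001   0.    ]]
```

View pics/w16.png

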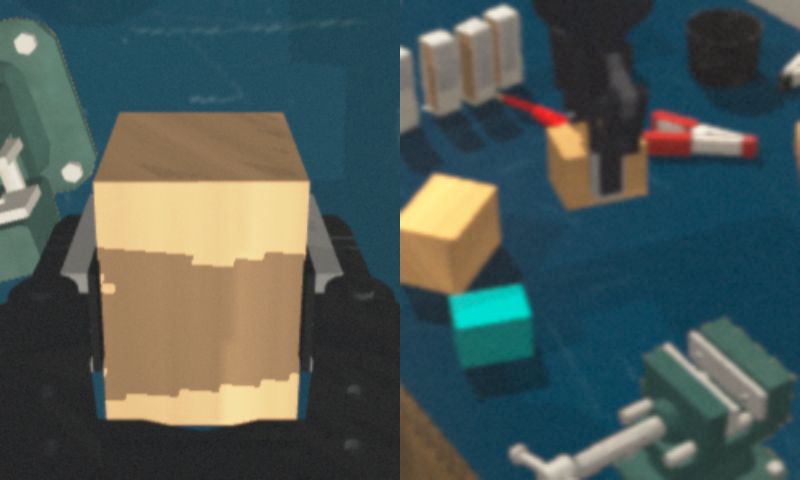

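Wrist view: the plain end faces the camera and robot, and the block is level in the jaws. The hole end points outward, so I'll pitch the tool up 90° about the jaw axis, with the wrist roughly in place.

>>> play_rows --targets '[0,0,-0.18,-0.004,-0.043,0,30,0,0,-0.36,-0.0154,-0.0845,0,30,0,0,-0.54,-0.034,-0.123,0,30,0,0,-0.72,-0.06,-0.158,0,30,0,0,-0.9,-0.091,-0.188,0,30,0,0,-1.08,-0.127,-0.212,0,30,0,0,-1.26,-0.167,-0.2285,0,30,0,0,-1.44,-0.209,-0.238,0,30]'

```text
time_s: 15.82
tool_pos: [0.5994, 0.2377, 0.3533]
eef_rot: [0.705, 0.044, -0.136, -0.694]
contact_force: [1.9, -0.4, -2.1]
finger_gap: 0.0393
```

>>> play_rows --targets '[0,0,-0.131,0,0,0,30,0,0,-0.131,0,0,0,30,0,0,-0.131,0,0,0,30]'

```text
time_s: 16.2
tool_pos: [0.5996, 0.2375, 0.3555]
eef_rot: [0.701, 0.09, -0.091, -0.701]
contact_force: [-0.2, 0.1, 0.5]
finger_gap: 0.039
```

```bash
python3 - <<'E'
from h import *
o=observe();print(o["time_s"],o["tool_pos"],o["contact_force"],o["finger_gap"],o["qpos"]);M=R.from_quat(o["eef_rot"]).as_matrix();print(M)
w=read_camera("wrist");s=read_camera("side");t=read_camera("top")
p=o["tool_pos"]-.06*M[:,0]; print(p)
us=proj(s,p);ut=proj(t,p);print(us,ut)
def cr(c,u,h,W=400,H=300):
    x,y=np.clip(u.astype(int),[h*W//H,h],[640-h*W//H,480-h]); return cv2.resize(c["image"][y-h:y+h,x-h*W//H:x+h*W//H],(W,H),interpolation=cv2.INTER_CUBIC)
z=np.zeros((600,800,3),np.uint8)
z[:300,:400]=cr(s,us,45);z[:300,400:]=cr(t,ut,45);z[300:,:400]=cv2.resize(s["image"],(400,300));z[300:,400:]=cv2.resize(w["image"],(400,300))
cv2.imwrite("pics/f1.png",z[:,:,::-1])
E
```

```text
16.2 [0.5996 0.2375 0.3555] [-0.1918  0.0739  0.4556] 0.03900689309325064 [ 0.2933 -0.9749 -1.191  -0.2136 -0.0365  0.0002]
[[ 0.9672 -0.0024 -0.254 ]
 [ 0.254  -0.0005  0.9672]
 [-0.0025 -1.      0.0001]]
[0.5416 0.2223 0.3557]
[401.4117 111.2677] [392.0708 153.362 ]
```

View pics/f1.png

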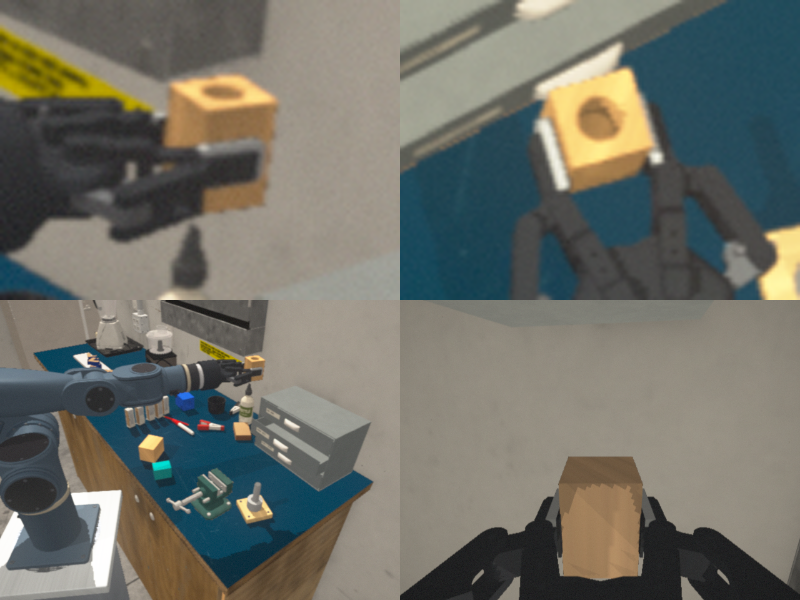

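The hole faces up in both the side and top views. Hold briefly, then check block tilt, steadiness and the sleeve.

>>> play_rows --targets '[0,0,0,0,0,0,30,0,0,0,0,0,0,30,0,0,0,0,0,0,30,0,0,0,0,0,0,30]'

```text
time_s: 16.85
tool_pos: [0.5995, 0.2373, 0.3548]
eef_rot: [0.701, 0.09, -0.091, -0.701]
contact_force: [0.7, 0.0, -1.6]
finger_gap: 0.0394
```

```bash
python3 - <<'E'
from h import *
o=observe();print(o["time_s"],o["tool_pos"],o["joint_velocities"],o["finger_gap"],o["qpos"]);M=R.from_quat(o["eef_rot"]).as_matrix();print(M[2])
s=read_camera("side");t=read_camera("top");p=o["tool_pos"]-.06*M[:,0]
# predicted corners of an upright block (hole up), radial/tangential axes
for k,c in (("side",s),("top",t)):
    im=c["image"].copy()
    for dz in (.028,-.028):
        q=np.array([proj(c,p+a*.02*M[:,0]+b*.02*M[:,2]+np.array([0,0,dz])) for a,b in ((1,1),(1,-1),(-1,-1),(-1,1))])
        print(k,dz,q.round(1).tolist())
    u=proj(c,p).astype(int); x0=min(u[0]-40,560);y0=u[1]-40
    print("origin",x0,y0)
    cv2.imwrite(f"pics/f2{k}.png",cv2.resize(c["image"][y0:y0+80,x0:x0+80,::-1],(560,560),interpolation=cv2.INTER_CUBIC))
crop(s["image"],370,270,450,360,6,"pics/s16.png")
a=cv2.imread("pics/f2side.png");b=cv2.imread("pics/f2top.png");z=cv2.resize(np.hstack([a,b]),(800,400));cv2.imwrite("pics/f3.png",z)
E
```

```text
16.85 [0.5995 0.2373 0.3548] [-0.0013 -0.0011 -0.0034  0.0003  0.0003 -0.0009] 0.03938635436080332 [ 0.293  -0.9749 -1.1934 -0.2171 -0.0365 -0.0003]
[-0.0014 -1.     -0.0003]
side 0.028 [[407.8, 90.6], [419.5, 98.6], [398.1, 101.5], [387.0, 93.2]]
side -0.028 [[404.3, 121.2], [415.4, 130.0], [394.8, 133.2], [384.2, 124.2]]
origin 361 71
top 0.028 [[378.7, 140.6], [402.7, 134.1], [409.8, 157.5], [385.7, 164.0]]
top -0.028 [[375.6, 149.9], [398.3, 143.7], [404.9, 165.9], [382.2, 172.1]]
origin 352 113
```

View pics/f3.png

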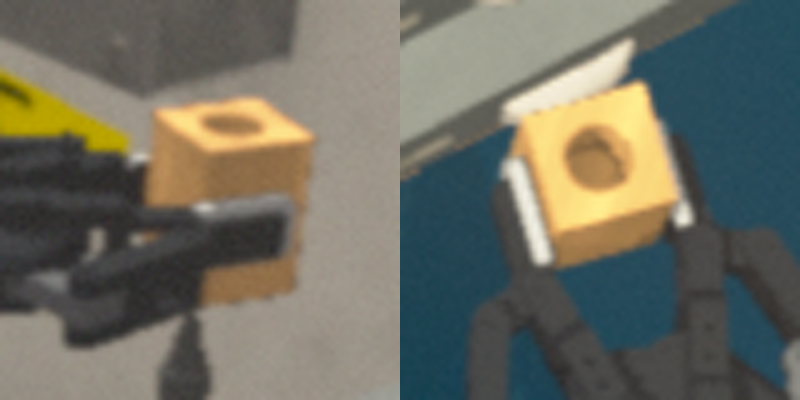

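View pics/s16.png

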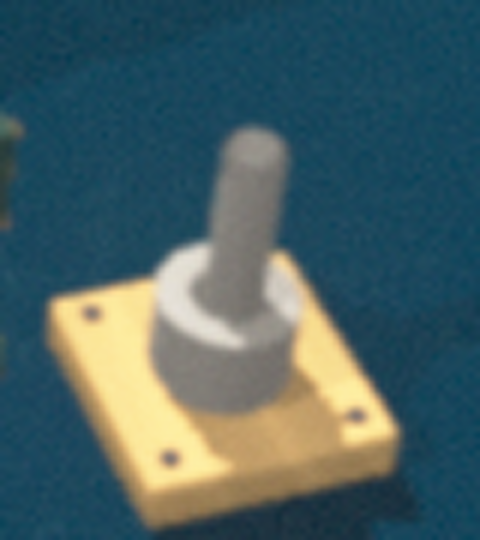

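```bash
python3 - <<'E'
from h import *
s=read_camera("side");t=read_camera("top")
a=np.mean([read_camera("side")["image"].astype(float) for _ in range(5)],0)
b=np.mean([read_camera("top")["image"].astype(float) for _ in range(5)],0)
A=cv2.resize(a[85:137,380:432].astype(np.uint8),(400,400),interpolation=cv2.INTER_CUBIC);B=cv2.resize(b[122:174,362:414].astype(np.uint8),(400,400),interpolation=cv2.INTER_CUBIC)
cv2.imwrite("pics/f4.png",np.hstack([A,B])[:,:,::-1])
# right edge of block in side: r-b saturation half-crossing per row
sat=a[...,0]-a[...,2]
pts=[]
for v in range(102,127):
    r=sat[v,410:432];
    h=(r[:6].max()+r[-5:].mean())/2; i=np.where(r>h)[0].max(); 
    pts.append((v,410+i+(r[i]-h)/(r[i]-r[i+1])))
pts=np.array(pts);k=np.polyfit(pts[:,0],pts[:,1],1);print("edge du/dv",k,np.abs(np.polyval(k,pts[:,0])-pts[:,1]).max())
o=observe();M=R.from_quat(o["eef_rot"]).as_matrix();p=o["tool_pos"]-.06*M[:,0]
for tilt in (-4,-2,0,2,4):
    Q=R.from_rotvec(np.radians(tilt)*M[:,2]).as_matrix()
    q=[proj(s,p+Q@(.02*M[:,0]-.02*M[:,2]+np.array([0,0,d]))) for d in (.028,-.028)]
    print(tilt,(q[1][0]-q[0][0])/(q[1][1]-q[0][1]))
E
```

```text
Traceback (most recent call last):
IndexError: index 22 is out of bounds for axis 0 with size 22
```

View pics/f4.png

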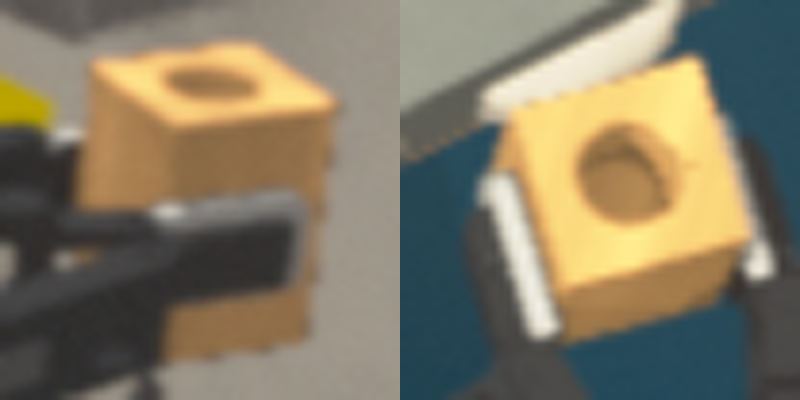

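Side view: the block's outer right edge slopes −0.116 px/px against a predicted −0.13 for a perfectly upright block, so the tilt is about 1°. Handing in.

```bash
python3 - <<'E'
from h import *
o=observe();print(o["time_s"],o["tool_pos"],o["finger_gap"],o["contact_force"]);print(manip.sign_off())
E
```

```text
17.55 [0.5995 0.2373 0.355 ] 0.03918264991875069 [-0.4951 -0.0558 -0.93  ]
the job is handed in; nothing more can be done
None
```

I put the sleeve on the spindle first and let go of it. I then picked up the smaller wooden block and am holding it with the hole facing up; I handed in at 17.6 s.

**Last checks**
- **Sleeve:** the side view shows it flat on the foot, with the shaft free above it.
- **Hole end:** it was the end facing away and to the right. One end was clearly blank, the other showed only a faint dark patch, and the final side and top views both show the hole facing up.
- **Hold:** the tool axis is level to about 0.1°. The block's outer edge in the side view suggests about 1° of tilt, which is near what I can measure. The grip is steady at 39 mm and the joint speeds are about zero.
- **Clearance:** the block is about 0.33 m above the worktop, over open surface in front of the drawers. Joints 2 and 3 are within about 0.02 rad of their limits but still in range.

**What disagreed or failed**
- **Fingertip position:** the real fingertips turned out to be about 40–45 mm behind the reported TCP. My first grasp closed in the air above the sleeve without disturbing it, and I corrected for this afterwards.
- **Top camera:** it placed the sleeve about 3.5 mm off in y compared with the wrist camera and the grasp. I corrected the spindle position by the same amount.
- **Tilt-fit script:** it stopped with an index error, so I read the tilt from the enlarged picture by hand.
- **Other items:** I did not run a separate final check on the sanding block, pot, glue bottle and spring clamp. The fingers never went down near any of them.

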